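Pack the clamping-pad box and hold its lid for the stay

ROBOT

A 6-joint arm with a two-finger parallel gripper is mounted at the origin on a cart in front of the work surface, level with it; the furniture and walls round the work are solid. World frame = base frame: x ahead of the robot, y to its left, z up, the work surface at z = 0. Lengths are in mm, angles in degrees, forces in N, time in s.
With the tool pointing down it reaches from about 300 to 850 mm from the base axis. Payload 4.2 kg.
Tool frame: the origin (TCP) lies at the very end of the fingers, on their centre line; the grasp point (between the pads) lies 19 mm behind it (env.grasp_offset is the distance from the TCP to the grasp point, in mm); z points along the fingers, y is the line along which they close (so a half turn about z gives the same grasp; the last joint's range is limited). The gripper opens to 91 mm and grips with 3 to 60 N. Pads are 32 mm wide; open, the fingers measure 118 mm over their backs; the gripper's body (76 mm by 178 mm) begins 60 mm behind the grasp point.
Start: joints at [66.52, 18.312, 89.639, -0, 72.044, -1.146], TCP at [218.506, 531.882, 213.976] pointing down, gripper open.
Joint ranges: [-177.97, 177.97], [-48.28, 115.42], [12.27, 149.76], [-77.06, 257.06], [2.81, 150.46], [-146.56, 146.56]. Speed limits (degrees/s): [147.25, 147.25, 180, 180, 180, 180].

INTERFACE

Orientations are given as [roll, pitch, yaw] about the fixed x, y, z axes, in that order (R = Rz(yaw) Ry(pitch) Rx(roll)).
In Python, from workcell import env, eyes gives the robot as it stands.
- The arm moves only by the tool send_rows, never from a script. Its arguments are lists of equal length, an entry for each row: "grip": the opening, from -1 (shut) to 1 (fully open), so that 0 is half open; "xyz": the shift along the world's x, y, z in m, a list of three; "yaw": the turn about the world's z in degrees. A call has 1 to 8 rows; each row is the pose to reach, as a shift and turn from the pose commanded when the call began; what a row does not reach only later rows make up. A row lasts 1/12 s, in which the tool goes at most 41.7 mm and 7.16 degrees, less where a joint would pass 70% of its speed; a pose out of reach is approached as far as the arm can. A call with a gripper value outside its range is refused whole. The fingers move at their own pace and stop on an object; "grip_force" is the grip in N (left out, the last holds). Time passes only in rows, so rows that repeat a pose let the fingers close. It gives the time, the measured TCP pose, the force, the opening and the grip force at its end, in the units of the state.
- env.state(): the state, without advancing time (a new reading comes with each control period).
- eyes.grab_frame(name): name is "side" or "top"; returns a dict with "frame" (400x640x3 uint8, red, green, blue), "fx", "fy", "cx", "cy" (pixels), "pose" (4x4, takes a point from camera to world coordinates). Camera axes: x right, y down, z forward; pixel columns grow to the right and rows downward; lengths in mm; the calibration is good to about 2 mm. A picture is of the moment at which its call begins. There is no depth.
- env.job_done(): hands the job in; it is judged then, once.
The state is a dict: "time_s": time; "qpos": joint angles; "qvel": joint speeds; "effort": joint torques, N m; "ee_pos": TCP position; "ee_rot": TCP orientation; "force": force on the tool from outside, world axes, zero at the start; "torque": the same for the moment, N m; "gripper_width": finger opening in mm; "gripper_force": force on a finger pad.
Only numpy, scipy, OpenCV 4.12 (cv2) and the standard library are available. Lean on these libraries where they do the work, as an engineer would, in place of code of your own. Each camera call takes 0.05 s, during which the arm holds its last target. There are 200 camera calls.

TASK

Pack the open plywood box: lay the notched hardboard separator flat inside it on top of the two wooden pads, then lay the third pad flat on the separator and let go of it. Then swing the leaning lid forward and hold it open at 60 degrees from shut with the gripper, so that I can fit a lid stay: the lid falls shut if let go, so never let it drop below about 20 degrees, and finish while still holding it there, with the tape measure, the pliers and the sanding block left where they are.

Things in the scene. Friction and masses are not known exactly. Their poses are not given: they have to be found in the camera images.
- pad_box: Open plywood box fixed to the bench, 132 (x) by 150 (y) by 60 mm high, walls 9 mm, floor 6 mm, inside 114 by 132 mm. Origin: centre of its underside, on the bench. Its -x side is the front, towards the robot; the lid is hinged along the upper edge of its +x (far) side. Its yaw varies.
- box_lid (a joint): Angle of the plywood lid of the box in rad: 0 shut, 1.047 = 60 degrees open, 1.571 upright, 1.85 leaning back against its stop, where it starts. The hinge turns freely, so below upright the lid (about 0.22 kg) falls shut, and beyond it falls back to the stop. The lid is a plain panel 134 mm from hinge to free edge, 150 mm wide, 12 mm thick.
- lid_hinge (a point): Middle of the lid's hinge axis, on the upper outer edge of the box's far wall, 60 mm above the bench, 66 mm along +x from the box's origin. The axis runs along the box's y.
- lid_edge (a point): Middle of the lid's free edge, half way through its thickness: 135 mm from the hinge axis along the panel and 6 mm off it on the outer face side. Its -x axis points from the hinge out along the panel, its z axis out of the lid's outer (upper when shut) face. To be gripped across the 12 mm thickness.
- separator: Dark hardboard sheet lying flat on the bench, 100 (x) by 118 (y) by 6 mm, 60 g. Each of its two long sides (at +y and -y) has a finger notch in its middle, 38 mm wide along x and 34 mm deep along y, leaving a waist 50 mm wide along y: pick it up across the waist, fingers in the notches. Origin: centre of its underside. It goes into the box with its x along the box's x and then has 7 mm to spare on each side.
- pad_low_left: Pine pad 44 (x) by 85 (y) by 19 mm already lying on the floor of the box, its long side along the box's x, 28 mm to the +y side of the middle; its top is 25 mm above the bench. Origin: centre of its underside.
- pad_low_right: Same pad, 28 mm to the -y side of the middle of the box. Origin: centre of its underside.
- pad_top: The third pine pad, 44 (x) by 85 (y) by 19 mm, about 60 g, lying flat on the bench outside the box, to be laid on the separator (whose upper face is then 31 mm above the bench), either way round. Origin: centre of its underside.
- tape_measure: Tape measure, 43 by 98 by 66 mm, standing behind the box to the right. Bystander. Origin: centre of its underside.
- pliers: Pair of pliers, 60 by 167 by 17 mm, lying behind the box to the left. Bystander. Origin: centre of its underside.
- sanding_block: Brown sanding block, 62 by 104 by 30 mm, lying far right. Bystander. Origin: centre of its underside.
Things that resemble listed ones, but are neither listed nor needed, are in the scene too. Leave any green look-alike of the pad_low_left alone.

How it is judged (in metres and radians):
On the way, in this order (a step that is already met when the one before it is completed fails the run):
1. the separator lies flat in the box on the two pads, released (angle between separator's own z axis and vertical below 0.06 rad and z of separator in the frame of pad_box between 0.022 and 0.029 m and x of separator in the frame of pad_box between -0.012 and 0.012 m and y of separator in the frame of pad_box between -0.012 and 0.012 m and contact force between separator and the fingers below 0.3 N and linear speed of separator below 0.03 m/s and angle between each of pad_low_left, pad_low_right's own z axis and vertical below 0.1 rad and z of pad_low_left in the frame of pad_box between 0.002 and 0.01 m and z of pad_low_right in the frame of pad_box between 0.002 and 0.01 m), for 0.2 s.
2. the third pad lies flat on the separator in the box, released (all of step 1 and angle between pad_top's own z axis and vertical below 0.08 rad and z of pad_top in the frame of pad_box between 0.027 and 0.036 m and x of pad_top in the frame of pad_box between -0.04 and 0.04 m and y of pad_top in the frame of pad_box between -0.05 and 0.05 m and contact force between pad_top and the fingers below 0.3 N and linear speed of pad_top below 0.03 m/s), for 0.2 s.
At the end, for the whole second after the job is handed in: The lid stands still at 60 degrees from shut (within 7 degrees), held by the gripper's fingers and not propped on any of the loose things; the separator lies flat in the box on the two lower pads and the third pad lies flat on the separator, both released (all of step 2 and value of joint box_lid between 0.927 and 1.167 rad and velocity of joint box_lid between -0.06 and 0.06 rad/s and contact force between the fingers and box_lid above 0.5 N and contact force between box_lid and pad_top below 0.3 N and contact force between box_lid and separator below 0.3 N and contact force between box_lid and pad_low_left below 0.3 N and contact force between box_lid and pad_low_right below 0.3 N and contact force between box_lid and tape_measure below 0.3 N and contact force between box_lid and pliers below 0.3 N and contact force between box_lid and sanding_block below 0.3 N); the arm keeps its last pose, push and grip.
It fails at once if the lid drops below 20 degrees (value of joint box_lid below 0.33 rad).
It fails at once if the tape measure is moved by more than 3 cm (distance of tape_measure from where it was at the start of the episode above 0.03 m).
It fails at once if the pair of pliers is moved by more than 3 cm (distance of pliers from where it was at the start of the episode above 0.03 m).
It fails at once if the sanding block is moved by more than 3 cm (distance of sanding_block from where it was at the start of the episode above 0.03 m).
It also fails if it takes over 72 s, if anything falls off the work surface, if the arm or the gripper's body presses on something with over 40 N, if the wrist force passes 120 N, or if a joint passes its speed limit or range.

## Working session

There is one attempt and no reset: what is moved stays moved. The work goes in short steps, Python scripts to look and compute and a tool call to move; the robot and the scene stay as the last step left them, time stands still between calls to the robot, and variables do not carry over. Pictures are saved under pics/ and viewed, at most 13 in all, crops included, and the job is handed in when it is done.

Besides the shell and the picture viewer there is one more tool, called as a command line: name --pt "numbers of a row" for each row, then --argument value for the rest. send_rows: Moves the arm, as the interface text tells. Its arguments: {"type":"object","properties":{"grip":{"type":"array"},"xyz":{"type":"array"},"yaw":{"type":"array"},"grip_force":{"type":"number"}},"required":["grip","xyz","yaw"]}

```bash
mkdir -p pics
cat > h.py <<'E'
import numpy as np, cv2
from workcell import env, eyes
def grab(n,fn=None):
    f=eyes.grab_frame(n)
    if fn: cv2.imwrite(fn,f["frame"][:,:,::-1])
    return f
def toworld(f,u,v,z):
    d=np.array([(u-f["cx"])/f["fx"],(v-f["cy"])/f["fy"],1.]); P=np.array(f["pose"])
    d=P[:3,:3]@d; o=P[:3,3]; return o+d*(z-o[2])/d[2]
def proj(f,p):
    P=np.array(f["pose"]); c=P[:3,:3].T@(np.array(p,float)-P[:3,3])
    return np.array([f["fx"]*c[0]/c[2]+f["cx"],f["fy"]*c[1]/c[2]+f["cy"]])
E
python3 - <<'E'
from h import *
import pickle
a=grab("top");b=grab("side");pickle.dump((a,b),open("f0.pkl","wb"))
cv2.imwrite("pics/a.png",cv2.resize(a["frame"][:,:,::-1],(800,500)))
cv2.imwrite("pics/b.png",cv2.resize(b["frame"][:,:,::-1],(800,500)))
for f in(a,b): print(np.round(f["pose"],3),f["fx"],f["fy"],f["cx"],f["cy"])
print(env.state())
E
```

```text
[[-9.000000e-03 -9.960000e-01  8.700000e-02  4.366690e+02]
 [-1.000000e+00  9.000000e-03  6.000000e-03 -6.602500e+01]
 [-7.000000e-03 -8.600000e-02 -9.960000e-01  1.266128e+03]
 [ 0.000000e+00  0.000000e+00  0.000000e+00  1.000000e+00]] 517.0693462113823 517.0693462113823 319.82289648026244 199.29454698422944
[[ 9.51000e-01 -1.54000e-01  2.68000e-01  2.90169e+02]
 [-3.09000e-01 -4.96000e-01  8.12000e-01 -8.39692e+02]
 [ 8.00000e-03 -8.55000e-01 -5.19000e-01  5.76426e+02]
 [ 0.00000e+00  0.00000e+00  0.00000e+00  1.00000e+00]] 416.3277151910829 416.3277151910829 321.36727142697146 201.7880816744991
{'time_s': 0.1, 'qpos': array([ 6.65232802e+01,  1.83465591e+01,  8.96983954e+01, -8.76591311e-05,
        7.20430821e+01, -1.14533247e+00]), 'qvel': array([ 0.05424139,  0.00599882, -0.04733119, -0.0633752 , -0.06603945,
        0.03546494]), 'effort': array([ 6.01550964e-04, -4.13330948e+01, -2.32510561e+01,  7.30123487e-02,
        4.22025297e-02, -6.35229708e-05]), 'ee_pos': array([218.29766218, 531.47456322, 213.22548835]), 'ee_rot': array([-1.79911979e+02, -1.67638763e-03,  1.57668638e+02]), 'force': array([-0.0696614 ,  0.44115381,  0.3822414 ]), 'torque': array([-0.01698272, -0.01374186, -0.03390092]), 'gripper_force': 0.0, 'gripper_width': 90.9012529927259}
```

View pics/a.png

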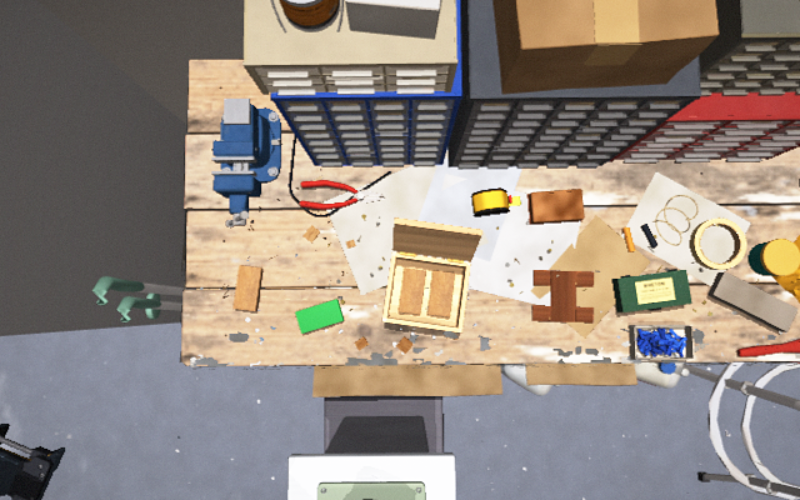

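View pics/b.png

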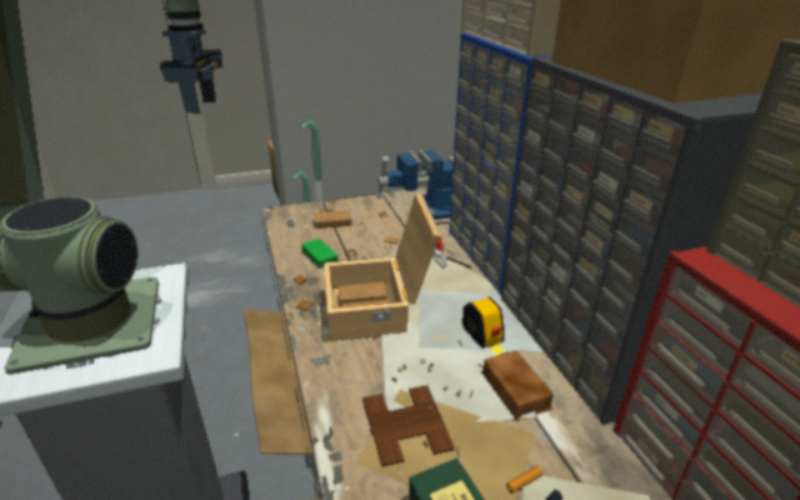

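The top picture shows these (800x500 pixels):
- **Box:** about (427,295), with the lid leaning back at (437,240).
- **Separator:** dark H-shape at (563,296).
- **Third-pad candidates:** pine block at (248,288) and green block at (320,316). The pine one fits; the green one is the decoy. 
- **Bystanders:** pliers (330,195), tape (492,202), sanding block (556,206).

I'll enlarge these to measure and confirm them.

Run:
```python
from h import *
import pickle
a,b=pickle.load(open("f0.pkl","rb"))
im=a["frame"][:,:,::-1]
def crop(x,y,w,h,s): return cv2.resize(im[y:y+h,x:x+w],None,fx=s,fy=s,interpolation=cv2.INTER_CUBIC)
# box crop 305..385 x 170..270 ; sep 415..485 x 205..265 ; pad 180..215 x 205..255
A=crop(300,170,90,100,5);B=crop(415,208,60,60,5);C=crop(180,205,50,50,4)
o=np.zeros((500,760,3),np.uint8);o[:500,:450]=A;o[:300,455:755]=B;o[300:500,455:655]=C
cv2.imwrite("pics/c.png",o)
```

```text
(no output)
```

View pics/c.png

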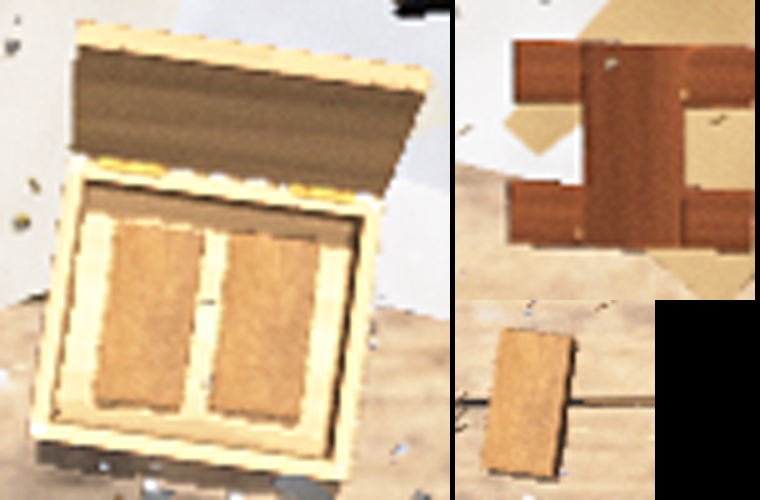

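```bash
cat > m.py <<'E'
from h import *
import pickle
from scipy.optimize import least_squares
a,b=pickle.load(open("f0.pkl","rb"))
def fit(f,px,loc,z,x0):
    px=np.array(px,float);loc=np.array(loc,float)
    def P(q):
        c,s=np.cos(q[2]),np.sin(q[2])
        return np.array([proj(f,[q[0]+c*l[0]-s*l[1],q[1]+s*l[0]+c*l[1],z]) for l in loc])
    r=least_squares(lambda q:(P(q)-px).ravel(),x0,x_scale=[100,100,.5])
    return r.x[:2].round(1),np.degrees(r.x[2]).round(2),r.fun.reshape(-1,2).round(1).tolist()
def cv(pts,ox,oy,s,X,Y): return [((u-ox+.5)/s-.5+X,(v-oy+.5)/s-.5+Y) for u,v in pts]
bx=cv([(75,157),(381,199),(33,436),(348,479)],0,0,5,300,170)
sp=cv([(515,41),(508,243),(752,250),(583,142),(685,149)],455,0,5,415,208)
pd=cv([(497,328),(571,334),(484,470),(553,477)],455,300,4,180,205)
if __name__=="__main__":
    print("box",fit(a,bx,[(66,75),(66,-75),(-66,75),(-66,-75)],60,[500,0,-.1]))
    print("sep",fit(a,sp,[(50,59),(-50,59),(-50,-59),(0,25),(0,-25)],6,[450,-300,0]))
    print("pad",fit(a,pd,[(42.5,22),(42.5,-22),(-42.5,22),(-42.5,-22)],19,[450,300,0]))
    lw=cv([(110,225),(200,232),(183,410),(97,402)],0,0,5,300,170)
    print("padL",fit(a,lw,[(42.5,22),(42.5,-22),(-42.5,-22),(-42.5,22)],25,[500,0,-.1]))
    rw=cv([(228,233),(322,240),(298,425),(212,410)],0,0,5,300,170)
    print("padR",fit(a,rw,[(42.5,22),(42.5,-22),(-42.5,-22),(-42.5,22)],25,[500,0,-.1]))
E
python3 m.py
```

```text
box (array([ 462.2, -108.6]), np.float64(-8.31), [[-1.2, -0.3], [1.2, -0.1], [-0.6, 0.0], [0.6, 0.3]])
sep (array([ 452.3, -374.4]), np.float64(-2.65), [[-0.3, -0.7], [0.3, 0.2], [0.4, 0.6], [-0.3, 0.2], [-0.0, -0.4]])
pad (array([473. , 237.1]), np.float64(-5.6), [[0.2, 0.2], [-0.2, 0.3], [-0.4, -0.2], [0.5, -0.3]])
padL (array([463.2, -80.3]), np.float64(-5.41), [[-0.1, -0.0], [0.1, 0.1], [0.6, -0.0], [-0.6, -0.0]])
padR (array([ 458.1, -136.5]), np.float64(-7.19), [[0.3, 0.1], [-0.3, 0.8], [0.6, -0.8], [-0.5, -0.0]])
```

The crop confirms three things. The separator is an H with its waist centre at crop (634,145), the pine pad is plain wood at (527,403), and the two low pads lie in the box. I'll overlay the fits on both cameras to check them.

Run:
```python
from m import *
def draw(im,f,pose,loc,z,X,Y,s):
    c,sn=np.cos(np.radians(pose[2])),np.sin(np.radians(pose[2]))
    p=[(proj(f,[pose[0]+c*x-sn*y,pose[1]+sn*x+c*y,z])-[X,Y]+.5)*s-.5 for x,y in loc]
    cv2.polylines(im,[np.round(p).astype(int)],True,(255,0,255),1)
R=lambda x,y:[(x,y),(x,-y),(-x,-y),(-x,y)]
H=[(50,59),(19,59),(19,25),(-19,25),(-19,59),(-50,59),(-50,-59),(-19,-59),(-19,-25),(19,-25),(19,-59),(50,-59)]
box=(461.3,-108.5,-8);sep=(452.3,-374.4,-2.65);pad=(473,237.1,-5.6)
def panel(f,X,Y,W,Hh,s):
    im=cv2.resize(f["frame"][Y:Y+Hh,X:X+W,::-1],None,fx=s,fy=s,interpolation=cv2.INTER_CUBIC)
    draw(im,f,box,R(66,75),60,X,Y,s);draw(im,f,box,R(57,66),60,X,Y,s)
    draw(im,f,sep,H,6,X,Y,s);draw(im,f,pad,R(42.5,22),19,X,Y,s); return im
o=np.zeros((600,800,3),np.uint8)
def put(p,x,y): o[y:y+p.shape[0],x:x+p.shape[1]]=p
put(panel(b,250,195,120,100,4)[:390],0,0)
put(panel(b,280,300,90,80,3.5)[:280],485,0)
put(panel(b,245,160,50,30,4)[:120],485,285)
put(panel(a,305,185,75,68,3),0,395)
put(panel(a,420,208,65,60,3),230,395)
E=panel(a,180,205,40,50,4);put(E,430,395)
cv2.imwrite("pics/d.png",o)
# box corners alternatives from side
```

```text
(no output)
```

View pics/d.png

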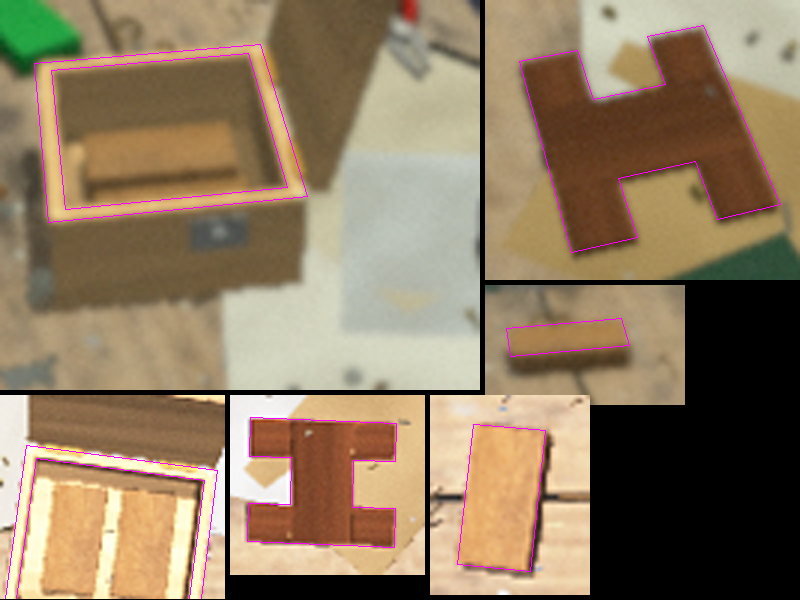

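send_rows --grip '[1,1,1,1,1,1,1,1]' --pt "0.02 -0.03 0.01" --pt "0.04 -0.065 0.02" --pt "0.06 -0.1 0.03" --pt "0.08 -0.135 0.04" --pt "0.1 -0.17 0.05" --pt "0.12 -0.2 0.05" --pt "0.14 -0.235 0.05" --pt "0.16 -0.27 0.05" --yaw '[3,6,9,12,15,18,19.7,19.7]'

```text
time_s: 0.77
ee_pos: [378.9, 260.2, 264.0]
ee_rot: [180.0, 0.0, 177.5]
force: [0.4, -0.1, 0.8]
gripper_width: 91.2
gripper_force: 0.0
```

The overlays match in both cameras to within about 1 px. Moving on to the separator.

send_rows --grip '[0.7,0.6,0.6,0.6,0.6,0.6,0.6,0.6]' --pt "0.01 -0.04 0" --pt "0.02 -0.08 0" --pt "0.025 -0.12 0" --pt "0.03 -0.16 0" --pt "0.035 -0.2 0" --pt "0.04 -0.24 0" --pt "0.045 -0.28 0" --pt "0.05 -0.32 0" --yaw '[0,0,0,0,0,0,0,0]'

```text
time_s: 1.43
ee_pos: [428.0, -60.1, 263.9]
ee_rot: [180.0, -0.0, 177.4]
force: [0.9, 0.9, -0.2]
gripper_width: 72.9
gripper_force: 0.0
```

send_rows --grip '[0.6,0.6,0.6,0.6,0.6,0.6,0.6,0.6]' --pt "0.003 -0.04 0" --pt "0.006 -0.08 0" --pt "0.009 -0.12 0" --pt "0.012 -0.16 0" --pt "0.015 -0.2 0" --pt "0.018 -0.24 -0.02" --pt "0.021 -0.28 -0.04" --pt "0.023 -0.315 -0.06" --yaw '[0,0,0,0,0,0,0,0]'

```text
time_s: 2.1
ee_pos: [451.1, -371.0, 205.8]
ee_rot: [-180.0, 0.0, 177.3]
force: [0.3, 0.6, 0.6]
gripper_width: 73.1
gripper_force: 0.0
```

send_rows --grip '[0.6,0.6,0.6,0.6,0.6,0.6,0.6,0.6]' --pt "0.001 -0.001 -0.04" --pt "0.001 -0.001 -0.08" --pt "0.001 -0.001 -0.12" --pt "0.001 -0.001 -0.16" --pt "0.001 -0.001 -0.18" --pt "0.001 -0.001 -0.192" --pt "0.001 -0.001 -0.199" --pt "0.001 -0.001 -0.202" --yaw '[0,0,0,0,0,0,0,0]'

```text
time_s: 2.77
ee_pos: [451.7, -369.3, 3.0]
ee_rot: [179.9, -0.1, 177.4]
force: [-0.6, -0.6, -0.5]
gripper_width: 73.1
gripper_force: 0.0
```

send_rows --grip '[0.2,0.0,0.0,0.0,0.0,0.0]' --pt "0 0 0" --pt "0 0 0" --pt "0 0 0" --pt "0 0 0" --pt "0 0 0" --pt "0 0 0" --yaw '[0,0,0,0,0,0]' --grip_force 20

```text
time_s: 3.27
ee_pos: [452.8, -370.1, 6.3]
ee_rot: [-179.9, 0.1, 177.4]
force: [-1.3, 1.0, 7.6]
gripper_width: 46.1
gripper_force: 3.4
```

Run:
```python
from h import *
a=grab("top");b=grab("side")
s=env.state();print(s["ee_pos"],s["ee_rot"],s["gripper_width"],s["force"],s["gripper_force"],s["qpos"])
o=np.zeros((500,800,3),np.uint8)
o[:320,:400]=cv2.resize(a["frame"][195:275,410:510,::-1],None,fx=4,fy=4,interpolation=cv2.INTER_CUBIC)
o[:400,400:]=cv2.resize(b["frame"][290:390,270:370,::-1],None,fx=4,fy=4,interpolation=cv2.INTER_CUBIC)
cv2.imwrite("pics/e.png",o)
```

```text
[ 452.874184   -370.10431509    6.2710392 ] [-1.79933874e+02  1.10622932e-01  1.77361427e+02] 45.54984409969033 [-0.96330099  0.88753816  6.89792344] 3.438878618180752 [-4.03923913e+01  3.06168273e+01  1.03356108e+02  2.15127983e-02
  4.58991159e+01 -1.27768708e+02]
```

View pics/e.png

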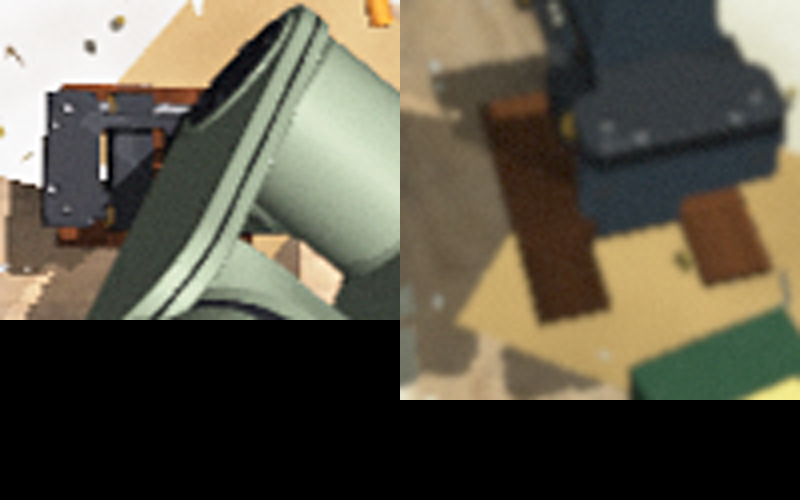

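The left finger covers the notch's inner end, the opening (46 mm) is under the 50 mm waist, and TCP is 6 mm up. So the fingertips closed on top of the sheet. I'll lift, reopen and check the settled pose.

send_rows --grip '[0.6,0.6,0.6,0.6,0.6,0.6,0.6,0.6]' --pt "0 0 0.0" --pt "0 0 0.02" --pt "0 0 0.05" --pt "0 0 0.05" --pt "0 0 0.05" --pt "0 0 0.05" --pt "0 0 0.05" --pt "0 0 0.05" --yaw '[0,0,0,0,0,0,0,0]'

```text
time_s: 4.03
ee_pos: [451.6, -369.2, 53.3]
ee_rot: [179.9, -0.1, 177.4]
force: [-0.1, -0.1, -0.5]
gripper_width: 73.1
gripper_force: 0.0
```

Run:
```python
from h import *
import pickle
a=grab("top");b=grab("side");pickle.dump((a,b),open("f1.pkl","wb"))
s=env.state();print(s["ee_pos"],s["ee_rot"],s["gripper_width"],s["force"],s["qvel"])
o=np.zeros((500,800,3),np.uint8)
o[:320,:400]=cv2.resize(a["frame"][195:275,410:510,::-1],None,fx=4,fy=4,interpolation=cv2.INTER_CUBIC)
o[:500,400:]=cv2.resize(b["frame"][270:395,270:370,::-1],None,fx=4,fy=4,interpolation=cv2.INTER_CUBIC)
cv2.imwrite("pics/f.png",o)
```

```text
[ 451.8115967  -369.39619841   53.47400998] [ 1.79930264e+02 -8.30762529e-02  1.77366467e+02] 72.94249647021775 [-0.46766195  0.67851558 -0.2603446 ] [-0.01940792 -0.1059252  -0.29712865  0.14165148  0.06559557 -0.01465756]
```

View pics/f.png

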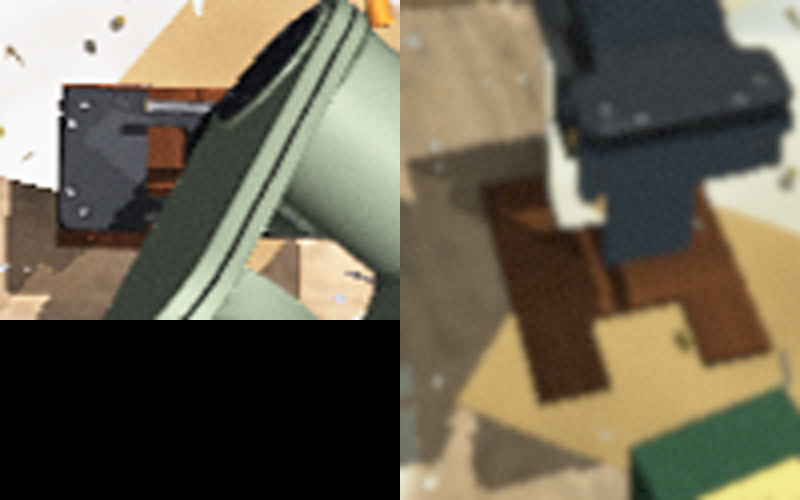

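Run:
```python
from m import *
a,b=pickle.load(open("f1.pkl","rb"))
pts=cv([(540,404),(610,391),(594,323),(688,303),(711,363),(770,353),(480,188)],400,0,4,270,270)
loc=[(-50,-59),(-19,-59),(-19,-25),(19,-25),(19,-59),(50,-59),(-50,59)]
print(fit(b,pts,loc,6,[450,-370,0]))
a0,b0=pickle.load(open("f0.pkl","rb"))
c,s=np.cos(np.radians(-2.65)),np.sin(np.radians(-2.65))
# image shift vs. first frame, phase correlation on the near half
A=[cv2.cvtColor(f["frame"],cv2.COLOR_RGB2GRAY)[345:375,298:368].astype(np.float32) for f in(b0,b)]
print(cv2.phaseCorrelate(A[0],A[1]))
```

```text
(array([ 453.3, -373.5]), np.float64(-3.1), [[-0.2, 0.4], [1.2, -0.6], [-0.1, -0.6], [-1.8, -0.2], [-1.4, 1.3], [2.0, -0.2], [0.2, -0.2]])
((0.07949383276519484, -0.4596457044147577), 0.7804543919033474)
```

send_rows --grip '[0.5,0.45,0.45,0.45,0.45,0.45,0.45,0.45]' --pt "0.001 -0.0045 0" --pt "0.001 -0.0045 -0.02" --pt "0.001 -0.0045 -0.04" --pt "0.001 -0.0045 -0.048" --pt "0.001 -0.0045 -0.051" --pt "0.001 -0.0045 -0.052" --pt "0.001 -0.0045 -0.052" --pt "0.001 -0.0045 -0.052" --yaw '[0,0,0,0,0,0,0,0]'

```text
time_s: 4.8
ee_pos: [453.7, -374.7, 3.2]
ee_rot: [-180.0, 0.1, 177.4]
force: [0.3, 0.4, 0.0]
gripper_width: 66.2
gripper_force: 0.2
```

send_rows --grip '[0.45,0.45,0.45,0.45]' --pt "0 0 -0.002" --pt "0 0 -0.003" --pt "0 0 -0.003" --pt "0 0 -0.003" --yaw '[0,0,0,0]'

```text
time_s: 5.13
ee_pos: [453.7, -374.6, 0.3]
ee_rot: [-180.0, 0.1, 177.4]
force: [-0.2, 0.4, 5.3]
gripper_width: 66.4
gripper_force: 2.6
```

send_rows --grip '[0.3,0.2,0.12,0.06,0.0,0.0,0.0]' --pt "0 0 0" --pt "0 0 0" --pt "0 0 0" --pt "0 0 0" --pt "0 0 0" --pt "0 0 0" --pt "0 0 0" --yaw '[0,0,0,0,0,0,0]' --grip_force 15

```text
time_s: 5.72
ee_pos: [453.9, -374.3, 0.3]
ee_rot: [-180.0, 0.1, 177.4]
force: [0.7, 1.1, 6.2]
gripper_width: 49.9
gripper_force: 16.3
```

send_rows --grip '[0,0,0,0,0,0,0,0]' --pt "0 0 0.003" --pt "0 0 0.015" --pt "0 0 0.04" --pt "0 0 0.07" --pt "0 0.005 0.1" --pt "0 0.02 0.12" --pt "0.001 0.04 0.13" --pt "0.002 0.07 0.13" --yaw '[0,0,0,0,-1,-2,-3,-4]' --grip_force 20

```text
time_s: 6.38
ee_pos: [456.9, -306.1, 132.2]
ee_rot: [-179.8, 0.3, 173.2]
force: [1.1, 0.6, -0.3]
gripper_width: 49.8
gripper_force: 20.0
```

send_rows --grip '[0,0,0,0,0,0,0,0]' --pt "0.002 0.03 0" --pt "0.003 0.065 0" --pt "0.004 0.1 0" --pt "0.005 0.135 0" --pt "0.006 0.165 0" --pt "0.006 0.185 0" --pt "0.006 0.194 0" --pt "0.006 0.196 0" --yaw '[-1,-1.4,-1.4,-1.4,-1.4,-1.4,-1.4,-1.4]'

```text
time_s: 7.05
ee_pos: [461.0, -107.0, 129.4]
ee_rot: [180.0, -0.0, 172.1]
force: [0.5, -0.1, -0.8]
gripper_width: 49.6
gripper_force: 20.0
```

send_rows --grip '[0,0,0,0,0,0]' --pt "0.001 -0.0015 -0.03" --pt "0.001 -0.0015 -0.05" --pt "0.001 -0.0015 -0.06" --pt "0.001 -0.0015 -0.06" --pt "0.001 -0.0015 -0.06" --pt "0.001 -0.0015 -0.06" --yaw '[0,0,0,0,0,0]'

```text
time_s: 7.55
ee_pos: [463.1, -110.7, 70.1]
ee_rot: [-180.0, 0.1, 171.9]
force: [0.7, 0.8, -0.1]
gripper_width: 49.8
gripper_force: 20.0
```

Run:
```python
from h import *
import pickle
a=grab("top");b=grab("side");pickle.dump((a,b),open("f2.pkl","wb"))
s=env.state();print(s["ee_pos"],s["ee_rot"],s["gripper_width"],s["force"])
o=np.zeros((500,800,3),np.uint8)
o[:500,:300]=cv2.resize(a["frame"][170:270,315:375,::-1],None,fx=5,fy=5,interpolation=cv2.INTER_CUBIC)
o[:500,300:]=cv2.resize(b["frame"][180:280,250:350,::-1],None,fx=5,fy=5,interpolation=cv2.INTER_CUBIC)
cv2.imwrite("pics/g.png",o)
```

```text
[ 463.09792038 -110.42396884   70.35758237] [-1.79984171e+02  1.27671822e-01  1.71935751e+02] 49.866733259255824 [-0.1123657  -0.0839211  -1.47325831]
```

View pics/g.png

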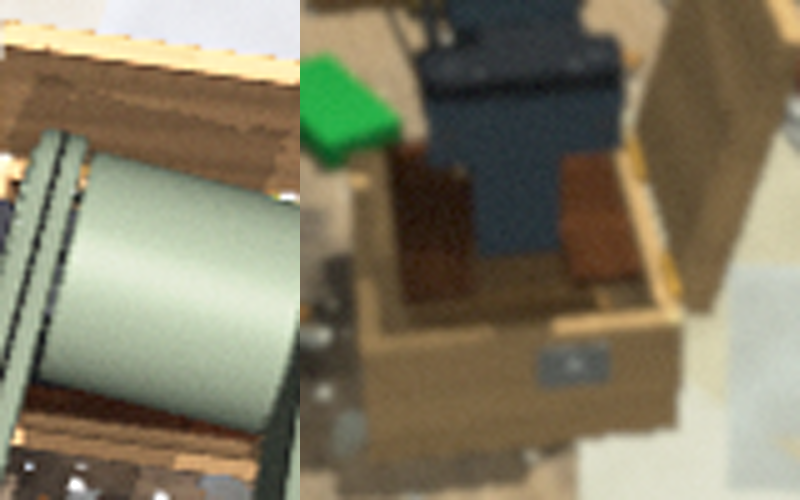

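Run:
```python
from m import *
a,b=pickle.load(open("f2.pkl","rb"))
pts=cv([(403,302),(472,299),(568,286),(644,276)],300,0,5,250,180)
loc=[(-50,-59),(-19,-59),(19,-59),(50,-59)]
for z in(70,76):print(fit(b,pts,loc,z,[460,-110,-.1]))
c,s=np.cos(np.radians(-8)),np.sin(np.radians(-8))
for x,y in loc: 
  for z in (70,76): print(np.round((proj(b,[463-.5+c*x-s*y,-110.5+s*x+c*y,z])-[250,180])*5+[300,0]),end=' ')
```

```text
(array([ 461.8, -107.4]), np.float64(-6.79), [[-0.5, 0.4], [0.9, -0.6], [0.0, -0.1], [-0.4, 0.3]])
(array([ 459.7, -115.3]), np.float64(-6.65), [[-0.8, 0.5], [0.8, -0.6], [0.2, -0.1], [-0.1, 0.2]])
[398. 305.] [398. 293.] [475. 298.] [474. 286.] [567. 288.] [567. 277.] [642. 281.] [642. 269.]
```

send_rows --grip '[0,0,0,0,0,0,0,0]' --pt "-0.001 0.0018 -0.005" --pt "-0.001 0.0018 -0.012" --pt "-0.001 0.0018 -0.02" --pt "-0.001 0.0018 -0.028" --pt "-0.001 0.0018 -0.035" --pt "-0.001 0.0018 -0.04" --pt "-0.001 0.0018 -0.042" --pt "-0.001 0.0018 -0.042" --yaw '[0,0,0,0,0,0,0,0]'

```text
time_s: 8.32
ee_pos: [460.9, -107.8, 26.7]
ee_rot: [180.0, -0.1, 172.0]
force: [-0.2, 1.1, -1.4]
gripper_width: 49.6
gripper_force: 20.0
```

send_rows --grip '[0,0,0,0]' --pt "0 0 -0.001" --pt "0 0 -0.002" --pt "0 0 -0.002" --pt "0 0 -0.002" --yaw '[0,0,0,0]'

```text
time_s: 8.65
ee_pos: [461.4, -108.0, 25.6]
ee_rot: [180.0, 0.0, 172.0]
force: [-0.2, 0.6, -1.9]
gripper_width: 50.0
gripper_force: 20.0
```

send_rows --grip '[0.15,0.25,0.4,0.4,0.4,0.4,0.4,0.4]' --pt "0 0 0" --pt "0 0 0" --pt "0 0 0" --pt "0 0 0" --pt "0 0 0.01" --pt "0 0 0.03" --pt "0 0 0.07" --pt "0 0 0.11" --yaw '[0,0,0,0,0,0,0,0]'

```text
time_s: 9.32
ee_pos: [460.0, -107.6, 135.8]
ee_rot: [180.0, -0.2, 172.0]
force: [1.3, 0.0, 0.3]
gripper_width: 63.7
gripper_force: 0.0
```

send_rows --grip '[0.5,0.6,0.6,0.6,0.6,0.6,0.6,0.6]' --pt "0 0.02 0.03" --pt "0 0.06 0.05" --pt "0 0.1 0.05" --pt "0.002 0.14 0.05" --pt "0.004 0.18 0.05" --pt "0.006 0.22 0.05" --pt "0.008 0.26 0.05" --pt "0.01 0.3 0.05" --yaw '[0,0,1,2,2.4,2.4,2.4,2.4]'

```text
time_s: 9.98
ee_pos: [470.8, 194.0, 185.6]
ee_rot: [180.0, 0.0, 174.4]
force: [1.5, -1.0, 0.6]
gripper_width: 72.9
gripper_force: 0.0
```

Run:
```python
from h import *
import pickle
a=grab("top");b=grab("side");pickle.dump((a,b),open("f3.pkl","wb"))
s=env.state();print(s["ee_pos"],s["ee_rot"],s["gripper_width"],s["force"])
o=np.zeros((500,800,3),np.uint8)
o[:500,:400]=cv2.resize(a["frame"][170:270,305:385,::-1],None,fx=5,fy=5,interpolation=cv2.INTER_CUBIC)
o[:400,400:]=cv2.resize(b["frame"][190:270,250:330,::-1],None,fx=5,fy=5,interpolation=cv2.INTER_CUBIC)
cv2.imwrite("pics/i.png",o)
```

```text
[471.40340446 197.10160701 185.3767446 ] [1.79847284e+02 3.90475908e-02 1.74703996e+02] 73.36466762513926 [-0.58313359 -0.66118366  0.69463166]
```

View pics/i.png

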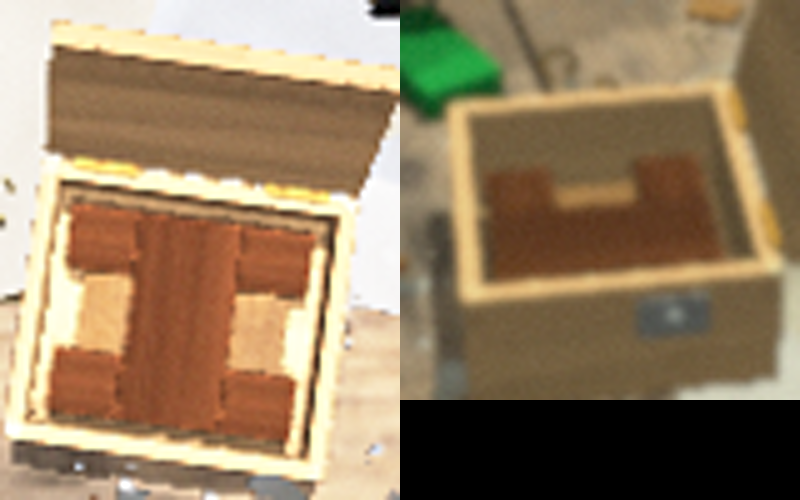

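The separator lies flat and centred in the box (top crop about (180,320)). On to the pine pad.

send_rows --grip '[0.5,0.5,0.5,0.5,0.5,0.5,0.5,0.5]' --pt "0.002 0.03 0" --pt "0.002 0.04 -0.02" --pt "0.002 0.0405 -0.06" --pt "0.002 0.0405 -0.1" --pt "0.002 0.0405 -0.13" --pt "0.002 0.0405 -0.14" --pt "0.002 0.0405 -0.14" --pt "0.002 0.0405 -0.14" --yaw '[0,0,0,0,0,0,0,0]'

```text
time_s: 10.75
ee_pos: [474.0, 232.4, 46.2]
ee_rot: [180.0, 0.0, 174.3]
force: [0.5, -0.1, 0.7]
gripper_width: 68.3
gripper_force: 0.0
```

send_rows --grip '[0.5,0.5,0.5,0.5,0.5,0.5]' --pt "-0.001 0.004 0" --pt "-0.001 0.004 -0.015" --pt "-0.001 0.004 -0.03" --pt "-0.001 0.004 -0.04" --pt "-0.001 0.004 -0.043" --pt "-0.001 0.004 -0.043" --yaw '[0,0,0,0,0,0]'

```text
time_s: 11.25
ee_pos: [472.5, 236.7, 2.8]
ee_rot: [180.0, 0.0, 174.4]
force: [0.7, -0.3, -0.1]
gripper_width: 68.6
gripper_force: 0.0
```

send_rows --grip '[0.3,0.15,0.05,0,-0.1,-0.1,-0.1]' --pt "0 0 0" --pt "0 0 0" --pt "0 0 0" --pt "0 0 0" --pt "0 0 0" --pt "0 0 0" --pt "0 0 0" --yaw '[0,0,0,0,0,0,0]'

```text
time_s: 11.83
ee_pos: [472.6, 236.7, 2.9]
ee_rot: [180.0, 0.0, 174.4]
force: [-0.8, -0.6, 4.8]
gripper_width: 44.2
gripper_force: 19.7
```

send_rows --grip '[-0.1,-0.1,-0.1,-0.1,-0.1,-0.1,-0.1,-0.1]' --pt "0 0 0.005" --pt "0 0 0.03" --pt "0 0 0.07" --pt "0 0 0.11" --pt "-0.001 -0.02 0.13" --pt "-0.002 -0.06 0.13" --pt "-0.003 -0.1 0.13" --pt "-0.004 -0.14 0.13" --yaw '[0,0,0,0,-1,-2,-2.4,-2.4]'

```text
time_s: 12.5
ee_pos: [467.9, 95.4, 133.1]
ee_rot: [180.0, 0.1, 172.1]
force: [0.6, 0.2, -0.2]
gripper_width: 44.3
gripper_force: 19.8
```

send_rows --grip '[-0.1,-0.1,-0.1,-0.1,-0.1,-0.1,-0.1,-0.1]' --pt "-0.001 -0.04 0" --pt "-0.002 -0.08 0" --pt "-0.003 -0.12 0" --pt "-0.005 -0.155 0" --pt "-0.007 -0.185 0" --pt "-0.007 -0.2 0" --pt "-0.007 -0.205 -0.02" --pt "-0.007 -0.205 -0.03" --yaw '[0,0,0,0,0,0,0,0]'

```text
time_s: 13.17
ee_pos: [460.7, -110.1, 101.6]
ee_rot: [-180.0, -0.0, 171.8]
force: [-0.5, 0.8, -2.0]
gripper_width: 44.2
gripper_force: 19.8
```

send_rows --grip '[-0.1,-0.1,-0.1,-0.1,-0.1,-0.1]' --pt "0 0 -0.015" --pt "0 0 -0.03" --pt "0 0 -0.04" --pt "0 0 -0.045" --pt "0 0 -0.045" --pt "0 0 -0.045" --yaw '[0,0,0,0,0,0]'

```text
time_s: 13.67
ee_pos: [461.3, -108.5, 57.6]
ee_rot: [180.0, -0.0, 172.0]
force: [0.0, -0.5, -0.3]
gripper_width: 44.3
gripper_force: 19.8
```

send_rows --grip '[-0.1,-0.1,-0.1,-0.1,-0.1,-0.1]' --pt "0 0 -0.008" --pt "0 0 -0.016" --pt "0 0 -0.021" --pt "0 0 -0.023" --pt "0 0 -0.0235" --pt "0 0 -0.0235" --yaw '[0,0,0,0,0,0]'

```text
time_s: 14.17
ee_pos: [461.0, -108.4, 33.8]
ee_rot: [180.0, -0.0, 172.0]
force: [-0.5, 0.2, -0.5]
gripper_width: 44.0
gripper_force: 19.8
```

send_rows --grip '[0.05,0.15,0.25,0.25,0.25,0.25,0.25,0.25]' --pt "0 0 0" --pt "0 0 0" --pt "0 0 0" --pt "0 0 0" --pt "0 0 0.01" --pt "0 0 0.04" --pt "0 0 0.08" --pt "0 0 0.12" --yaw '[0,0,0,0,0,0,0,0]'

```text
time_s: 14.83
ee_pos: [460.3, -108.2, 154.7]
ee_rot: [180.0, -0.1, 172.0]
force: [1.2, 0.9, -0.5]
gripper_width: 57.1
gripper_force: 0.0
```

send_rows --grip '[0.3,0.3,0.3,0.3,0.3,0.3,0.3,0.3]' --pt "0 0 0.03" --pt "0 0 0.06" --pt "0 0 0.09" --pt "0 0 0.1" --pt "0 0 0.1" --pt "0 0 0.1" --pt "0 0 0.1" --pt "0 0 0.1" --yaw '[0,-3,-10,-17,-24,-31,-38,-45]'

```text
time_s: 15.5
ee_pos: [461.1, -108.4, 254.0]
ee_rot: [180.0, 0.0, 126.6]
force: [0.5, 0.0, 0.4]
gripper_width: 59.4
gripper_force: 0.0
```

send_rows --grip '[0.3,0.3,0.3,0.3,0.3,0.3,0.3,0.3]' --pt "0 0 0" --pt "0 0 0" --pt "0 0 0" --pt "0 0 0" --pt "0 0 0" --pt "0 0 0" --pt "0 0 0" --pt "0 0 0" --yaw '[-7,-14,-21,-28,-35,-42,-45,-45]'

```text
time_s: 16.17
ee_pos: [461.1, -108.5, 253.8]
ee_rot: [-180.0, 0.0, 81.9]
force: [-0.3, -0.2, 0.1]
gripper_width: 59.2
gripper_force: 0.0
```

Run:
```python
from h import *
import pickle
a=grab("top");b=grab("side");pickle.dump((a,b),open("f4.pkl","wb"))
s=env.state();print(s["ee_pos"],s["ee_rot"],s["gripper_width"],s["force"])
o=np.zeros((560,800,3),np.uint8)
o[:400,:400]=cv2.resize(a["frame"][170:270,305:405,::-1],None,fx=4,fy=4,interpolation=cv2.INTER_CUBIC)
im=b["frame"].copy()
# expected lid end outline (right-hand end, y=-75) at 1.85 rad
c,sn=np.cos(np.radians(-8)),np.sin(np.radians(-8))
def W(x,y,z): return [461.3+c*x-sn*y,-108.5+sn*x+c*y,z]
t=1.85;pts=[]
for r,n in((1,0),(135,0),(135,12),(1,12)):
    p=proj(b,W(66-r*np.cos(t)+n*np.sin(t),-75,60+r*np.sin(t)+n*np.cos(t)));pts.append(((p-[250,140])*4).round().astype(int))
q=cv2.resize(im[140:280,250:350,::-1],None,fx=4,fy=4,interpolation=cv2.INTER_CUBIC)
cv2.polylines(q,[np.array(pts)],True,(255,0,255),1)
o[:560,400:]=q
cv2.imwrite("pics/j.png",o)
for t in(1.85,): print([W(66-135*np.cos(t)+n*np.sin(t),0,60+135*np.sin(t)+n*np.cos(t)) for n in(0,12)])
```

```text
[ 461.13716777 -108.45664315  253.84781551] [-1.79995900e+02  1.35135728e-04  8.20567105e+01] 59.63709021980334 [ 0.23646141 -0.77356993  0.38246806]
[[np.float64(563.5003024376783), np.float64(-122.86331581142815), np.float64(189.7721524016655)], [np.float64(574.9233441030324), np.float64(-124.46871962191722), np.float64(186.46506943977133)]]
```

View pics/j.png

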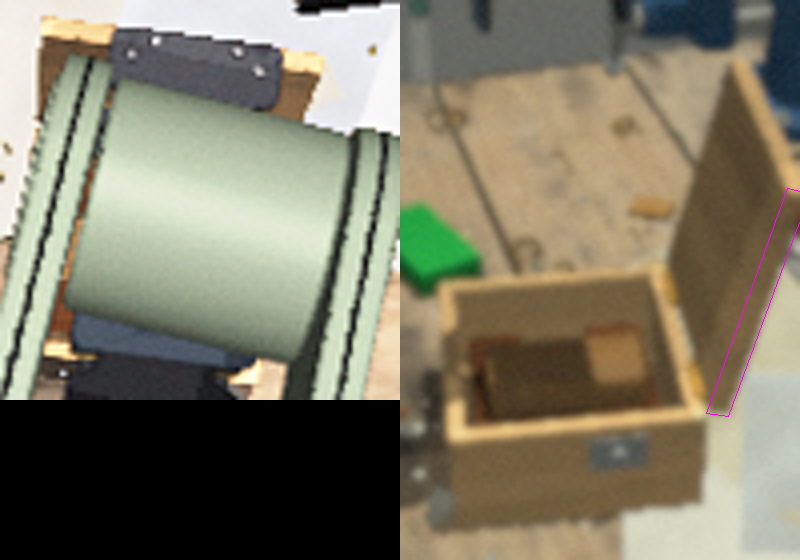

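The third pad lies flat on the separator at side crop (560,370), and the modelled lid end matches the leaning lid. Next I'll straddle the lid's free edge.

send_rows --grip '[0.3,0.3,0.3,0.3,0.3,0.3,0.3,0.3]' --pt "0.035 -0.005 0" --pt "0.07 -0.01 0" --pt "0.1 -0.014 0" --pt "0.105 -0.015 0" --pt "0.105 -0.015 -0.02" --pt "0.105 -0.015 -0.035" --pt "0.105 -0.015 -0.035" --pt "0.105 -0.015 -0.035" --yaw '[0,0,0,0,0,0,0,0]'

```text
time_s: 16.93
ee_pos: [565.4, -123.3, 218.4]
ee_rot: [-179.9, -0.0, 82.0]
force: [0.3, -0.7, -0.0]
gripper_width: 59.2
gripper_force: 0.0
```

send_rows --grip '[0.3,0.3,0.3,0.3,0.3,0.3]' --pt "0 0 -0.012" --pt "0 0 -0.025" --pt "0 0 -0.037" --pt "0 0 -0.047" --pt "0 0 -0.05" --pt "0 0 -0.05" --yaw '[0,0,0,0,0,0]'

```text
time_s: 17.43
ee_pos: [566.0, -123.5, 168.9]
ee_rot: [-180.0, -0.0, 82.0]
force: [0.6, 0.4, 0.5]
gripper_width: 59.4
gripper_force: 0.0
```

send_rows --grip '[0.1,0,-0.1,-0.2,-0.3,-0.3]' --pt "0 0 0" --pt "0 0 0" --pt "0 0 0" --pt "0 0 0" --pt "0 0 0" --pt "0 0 0" --yaw '[0,0,0,0,0,0]' --grip_force 6

```text
time_s: 17.93
ee_pos: [566.3, -123.5, 169.1]
ee_rot: [180.0, 0.0, 82.0]
force: [-0.5, 0.4, -0.3]
gripper_width: 31.8
gripper_force: 0.0
```

send_rows --grip '[-0.3,-0.3,-0.3,-0.3,-0.3,-0.3,-0.3,-0.3]' --pt "-0.004 0.0006 0.001" --pt "-0.008 0.0012 0.002" --pt "-0.0125 0.0018 0.003" --pt "-0.017 0.0024 0.004" --pt "-0.021 0.003 0.005" --pt "-0.025 0.0035 0.006" --pt "-0.0295 0.0041 0.006" --pt "-0.034 0.0047 0.006" --yaw '[0,0,0,0,0,0,0,0]'

```text
time_s: 18.6
ee_pos: [531.7, -118.7, 175.0]
ee_rot: [180.0, 0.0, 82.0]
force: [0.3, -0.0, 0.3]
gripper_width: 31.7
gripper_force: 0.1
```

send_rows --grip '[-0.3,-0.3,-0.3,-0.3,-0.3,-0.3,-0.3,-0.3]' --pt "-0.004 0.0006 0" --pt "-0.008 0.0011 0" --pt "-0.012 0.0017 0" --pt "-0.016 0.0022 0" --pt "-0.02 0.0028 -0.0005" --pt "-0.024 0.0034 -0.001" --pt "-0.028 0.004 -0.001" --pt "-0.032 0.0045 -0.001" --yaw '[0,0,0,0,0,0,0,0]'

```text
time_s: 19.27
ee_pos: [499.8, -114.2, 173.9]
ee_rot: [-180.0, -0.0, 82.0]
force: [-0.5, -0.3, 0.5]
gripper_width: 31.9
gripper_force: 0.0
```

send_rows --grip '[-0.3,-0.3,-0.3,-0.3,-0.3,-0.3,-0.3,-0.3]' --pt "-0.004 0.0006 -0.001" --pt "-0.008 0.0011 -0.002" --pt "-0.012 0.0017 -0.003" --pt "-0.016 0.0022 -0.004" --pt "-0.02 0.0028 -0.005" --pt "-0.024 0.0034 -0.006" --pt "-0.028 0.004 -0.007" --pt "-0.031 0.0044 -0.007" --yaw '[0,0,0,0,0,0,0,0]'

```text
time_s: 19.93
ee_pos: [468.5, -109.7, 166.7]
ee_rot: [-180.0, -0.0, 82.0]
force: [-0.1, -0.1, -0.4]
gripper_width: 31.8
gripper_force: 0.2
```

Run:
```python
from h import *
import pickle
a=grab("top");b=grab("side")
s=env.state();print(s["ee_pos"],s["ee_rot"],s["gripper_width"],s["force"],s["gripper_force"])
def W(x,y,z):
    c,sn=np.cos(np.radians(-8)),np.sin(np.radians(-8)); return [461.3+c*x-sn*y,-108.5+sn*x+c*y,z]
q=cv2.resize(b["frame"][130:280,240:370,::-1],None,fx=4,fy=4,interpolation=cv2.INTER_CUBIC)
for t,col in((60,(255,0,255)),(53,(255,255,0)),(67,(0,255,255))):
    t=np.radians(t)
    p=[((proj(b,W(66-r*np.cos(t)+n*np.sin(t),-75,60+r*np.sin(t)+n*np.cos(t)))-[240,130]+.5)*4-.5).round().astype(int) for r,n in((1,0),(135,0),(135,12),(1,12))]
    cv2.polylines(q,[np.array(p)],True,col,1)
cv2.imwrite("pics/k.png",q)
```

```text
[ 468.54160041 -109.72410821  166.88826501] [-1.79964253e+02 -2.83478687e-03  8.19657615e+01] 31.68779435340586 [-1.36973286 -0.7409098   0.45615455] 0.5490695871412754
```

View pics/k.png

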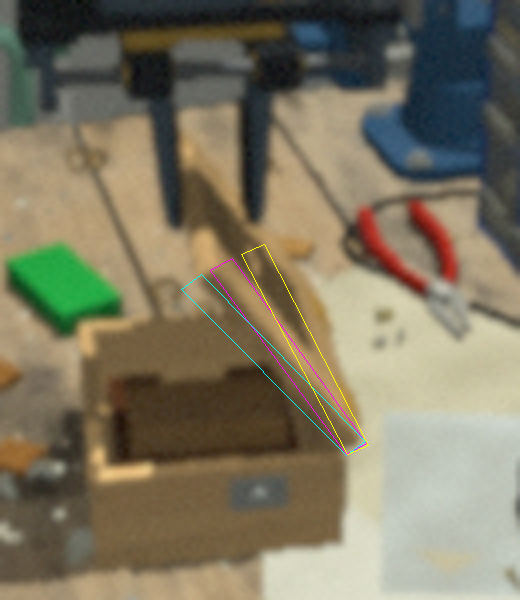

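The lid is between the fingers, leaning on the front one at about 55–60° (near end edge from (350,445) to about (200,260)). I'll grip it.

send_rows --grip '[-0.35,-0.4,-0.45,-0.5,-0.55,-0.6,-0.65,-0.7]' --pt "0 0 0" --pt "0 0 0" --pt "0 0 0" --pt "0 0 0" --pt "0 0 0" --pt "0 0 0" --pt "0 0 0" --pt "0 0 0" --yaw '[0,0,0,0,0,0,0,0]' --grip_force 10

```text
time_s: 20.7
ee_pos: [469.6, -110.0, 167.1]
ee_rot: [179.9, 0.0, 82.0]
force: [-0.4, 0.0, 1.1]
gripper_width: 18.4
gripper_force: 9.1
```

send_rows --grip '[-0.7,-0.7,-0.7,-0.7,-0.7,-0.7]' --pt "0 0 0" --pt "0 0 0" --pt "0 0 0" --pt "0 0 0" --pt "0 0 0" --pt "0 0 0" --yaw '[0,0,0,0,0,0]'

```text
time_s: 21.2
ee_pos: [469.3, -109.9, 166.9]
ee_rot: [180.0, 0.0, 82.0]
force: [-0.4, 0.4, 0.9]
gripper_width: 18.8
gripper_force: 9.4
```

Run:
```python
from h import *
from scipy.optimize import minimize
a=grab("top");b=grab("side")
s=env.state();print(s["ee_pos"],s["ee_rot"],s["gripper_width"],s["force"],s["gripper_force"])
def W(x,y,z):
    c,sn=np.cos(np.radians(-8)),np.sin(np.radians(-8)); return [461.3+c*x-sn*y,-108.5+sn*x+c*y,z]
q=cv2.resize(b["frame"][170:270,270:350,::-1],None,fx=6,fy=6,interpolation=cv2.INTER_CUBIC)
for t,col in((60,(255,0,255)),(53,(255,255,0)),(67,(0,255,255))):
    t=np.radians(t)
    p=[((proj(b,W(66-r*np.cos(t)+n*np.sin(t),-75,60+r*np.sin(t)+n*np.cos(t)))-[270,170]+.5)*6-.5).round().astype(int) for r,n in((110,0),(135,0),(135,12),(110,12))]
    cv2.polylines(q,[np.array(p)],False,col,1)
cv2.imwrite("pics/l.png",q)
# geometric angle: front finger on the inner corner
c,sn=np.cos(np.radians(-8)),np.sin(np.radians(-8))
d=s["ee_pos"]-[461.3,-108.5,0]; xc=c*d[0]+sn*d[1]; w=s["gripper_width"]/2
print("xc",xc,"front corner angle",np.degrees(np.arccos((66-(xc-w))/135)))
zt=s["ee_pos"][2]
for t in np.radians([56,58,60,62,64]):
    sb=(zt-60-12*np.cos(t))/np.sin(t); print(np.degrees(t).round(), 66-135*np.cos(t)-(xc-w), xc+w-(66-sb*np.cos(t)+12*np.sin(t)))
```

```text
[ 469.28091881 -109.87653909  166.93312685] [1.79988761e+02 1.92129317e-03 8.19679170e+01] 18.39788091961789 [-0.79243759  0.31927181  0.44580172] 9.369729235768318
xc 8.094826270638473 front corner angle 60.19382290373687
56.0 -8.386927779380345 8.946456143542072
58.0 -4.434986482312185 3.9628595645608797
60.0 -0.395885810829542 -0.8247701560632237
62.0 3.7254532130752036 -5.439721772868815
64.0 7.924009372645015 -9.90268579165388
```

View pics/l.png

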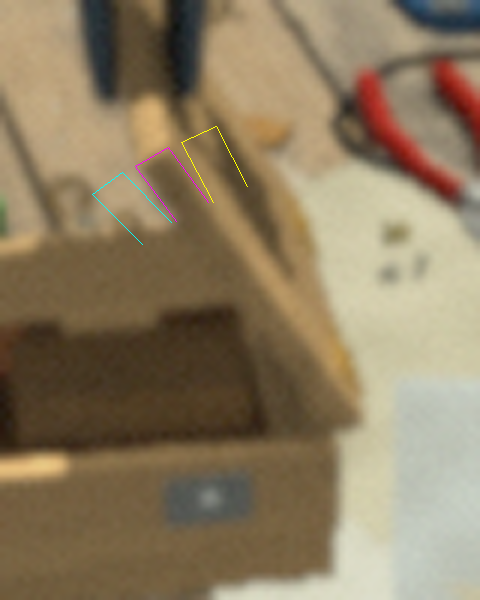

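The finger geometry gives about 60°, the magenta 60° outline fits the lid's end, and the 9 N grip is steady. Handing in.

```bash
python3 -c "
from workcell import env
print(env.job_done())"
```

```text
the job is handed in; nothing more can be done
None
```

I handed the job in at about 21 s: the separator and third pad lie flat in the box, the gripper holds the lid at about 60° with about 9 N, and I left the tape measure, pliers and sanding block alone; no verdict came back.

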